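Set a lipped chopping board over the worktop edge above the scrap bin

ROBOT

A 7-joint arm with a two-finger parallel gripper is mounted at the origin on a cart in front of the work surface, level with it; the furniture and walls round the work are solid. World frame = base frame: x ahead of the robot, y to its left, z up, the work surface at z = 0. Lengths are in m, angles in rad, forces in N, time in s.
With the tool pointing down it reaches from about 0.425 to 0.875 m from the base axis. Payload 4.7 kg.
Tool frame: the origin (TCP) lies between the finger pads; the fingertips stand 14 mm ahead of it and the grasp point (between the pads) lies 5 mm behind it; z points along the fingers, y is the line along which they close (so a half turn about z gives the same grasp; the last joint's range is limited). The gripper opens to 85 mm and grips with 20 to 120 N. Pads are 22 mm wide; open, the fingers measure 114 mm over their backs; the gripper's body (76 mm by 85 mm) begins 54 mm behind the grasp point. The pads swing forward as they close: fully open they stand 13 mm farther back than shut.
Start: joints at [1.257, 0.321, -0.07, 1.45, 0.023, 1.371, -0.057], TCP at [0.209, -0.615, 0.216] pointing down, gripper open.
Joint ranges: [-2.86, 2.86], [-0.3, 2.09], [-1.38, 1.24], [0.06, 2.45], [-1.56, 4.7], [0.09, 2.05], [-2.69, 2.69]. Speed limits (rad/s): [2.57, 2.57, 3.14, 3.14, 3.14, 3.14, 3.14].

INTERFACE

Orientations are given as a 3x3 rotation matrix whose columns are the frame's x, y, z axes.
In Python, from workcell import observe, get_image, camera_model, finish_job gives the robot as it stands.
- The arm moves only by the tool step_arm, never from a script. Its argument "deltas" is a list of rows, each a list of 5 numbers: the shift along the tool's x, y, z in m, then the turn about the tool's z in degrees, then the opening, from 0 (shut) to 1 (fully open). In form: [[tx, ty, tz, spin, jaw], ...]. A call has 1 to 5 rows; each row shifts and turns the commanded pose from where the row before left it, along the tool's axes as they then stand; what a row does not reach is not made up. A row lasts 1/8 s, in which the tool goes at most 62.5 mm and 10.7 degrees, less where a joint would pass 70% of its speed; a pose out of reach is approached as far as the arm can. A call with a gripper value outside its range is refused whole. The fingers move at their own pace and stop on an object; the grip force is fixed at half the most. Time passes only in rows, so rows that do not move let the fingers close. It gives the time, the measured TCP pose, the force, the opening and the grip force at its end, in the units of the state.
- observe(): the state, without advancing time (a new reading comes with each control period).
- get_image(name): name is "side" or "top"; returns (picture, depth): 384x512x3 uint8, red, green, blue; 384x512 float32, m along the optical axis (not along the pixel's ray), 0 where there is no reading.
- camera_model(name): a dict with "fov_y" (degrees; the focal length in pixels is half the picture's height over the tangent of half this angle, whatever the lens; pixels are square), "cx", "cy" (the principal point, pixels), "k1" (the pictures are not rectified: a ray, as slopes to the right and down, at radius r is drawn at 1 + k1 r^2 times it, then the intrinsics apply), "eye" and "orientation" of the camera in the world. Camera axes: x right, y up, looking along -z (the intrinsics and any distortion apply to the point x, -y, -z); pixel columns grow to the right and rows downward; lengths in m; the calibration is good to about 2 mm. A picture is of the moment at which its call begins. camera_model takes no time and is no camera call.
- finish_job(): hands the job in; it is judged then, once.
The state is a dict: "clock": time; "joint_positions": joint angles; "joint_vel": joint speeds; "joint_torque": joint torques, N m; "tool_pos": TCP position; "tool_rot": TCP orientation; "wrist_force": force on the tool from outside, world axes, zero at the start; "torque": the same for the moment, N m; "grip_width": finger opening in m; "finger_force": force on a finger pad.
Only numpy, scipy, OpenCV 4.12 (cv2) and the standard library are available. Lean on these libraries where they do the work, as an engineer would, in place of code of your own. Each camera call takes 0.05 s, during which the arm holds its last target. There are 200 camera calls.

TASK

Set up the lipped chopping board over the scrap bin that hangs on the cupboard door, using only your fingertips. Push the board sideways until it is centred on the bin, draw it toward you until its front lip has passed the worktop's front edge and dropped over it so that the board lies flat (never more than 6 cm of board hanging out), then push it back until the lip is snug against the edge along its whole width. Push the board gently, never grip or lift it, and leave everything else where it stands.

Things in the scene. Friction and masses are not known exactly. Their poses are not given: they have to be found in the camera images.
- board: Pale wooden board with two narrow dark stripes, loose, about 0.7 kg, 280 mm wide (y), 190 mm deep (x). Slab 14 mm thick; origin on its underside, midway in width. Front lip under the slab: x -86 to -70 mm, down to z -22 mm. Rear upstand: x 90 to 104 mm, underside up to z 40 mm, full width. Starts standing on lip and heel, front pitched up 7.2 deg, yaw up to 6 deg. Slides at 3 to 7 N.
- heel_left (a point): Left end of the board's heel (the bottom edge at the back): x 104, y +130, z 0 mm on the board. The heel stays on the worktop throughout. The lip's inner (rear) face runs parallel to it, 174 mm in front; once the whole lip is past the worktop's edge the board's front drops 22 mm and the slab lies flat. Seated, the heel is 174 mm behind the worktop's front edge.
- heel_right (a point): Right end of the heel: x 104, y -130, z 0 mm on the board.
- upstand (a point): Middle of the top of the board's upstand: x 97, y 0, z 40 mm on the board, 26 mm above the slab's top. Both faces of the upstand are free to push on.
- upstand_front: Front half (7 mm thick) of the board's upstand, the side facing the robot; part of the board, same origin and axes as the board. Its front face, at x 90 mm, rises 26 mm above the slab's top.
- upstand_back: Back half (7 mm thick) of the board's upstand; part of the board, same origin and axes as the board. Its rear face, at x 104 mm, reaches from the worktop to z 40 mm.
- worktop_edge (a point): Fixed point on the front top edge of the black worktop. The edge is straight, along world y through this point; the worktop (top z = 0, 38 mm thick) lies on its +x side, free air on its -x side. The cabinet doors below stand 20 mm back from the edge.
- bin: Grey open scrap bin with a white rim, hung on the cupboard door in front of and below the worktop's edge, fixed; 200 mm wide (y), 115 mm deep (x), rim at z -56 mm. Origin midway in its width, on the worktop's top 110 mm behind the front edge; the mouth lies x -207 to -92 mm from it. Centred means the board's middle has the same world y as this origin.
- bowl: Pink stoneware bowl, 146 mm across, 73 mm high, origin under its centre. A bystander, loose.
- onion: Red onion, 84 mm across, 82 mm high, origin under its centre. A bystander, loose.
- lemon: Yellow lemon, 78x55x56 mm, origin under its centre. A bystander, loose.
- mill: Small salt shaker, clear glass with a grey top, 44 mm across, 90 mm high, origin under its centre. A bystander, loose.
- mug: White mug with grey-blue dots, 83 mm across, 112 mm with its handle, 94 mm high, origin under its centre. A bystander, loose.
- salt: White, red and blue upright carton, 39x59x92 mm, origin under its centre. A bystander, loose.
- spoon: Teaspoon with a red handle, 132 mm long, 11 mm high, lying behind the board, origin under its centre. A bystander, loose.

How it is judged:
On the way:
1. the lip has dropped over the worktop's front edge at both ends and the board lies flat (x of each of heel_left, heel_right in the frame of worktop_edge below 0.176 m and height (world z) of board below 0.004 m and angle between board's own z axis and vertical below 0.03 rad and height (world z) of each of heel_left, heel_right above -0.004 m), for 0.2 s.
At the end, for the whole second after the job is handed in: The board lies flat on the worktop with its lip hanging over the front edge, the lip's inner face within 4 mm of the edge at both ends (heel 170 to 176 mm behind the edge), the board's middle within 20 mm of the bin's middle sideways, at rest (all of step 1 and x of each of heel_left, heel_right in the frame of worktop_edge above 0.17 m and y of board in the frame of bin between -0.02 and 0.02 m and linear speed of board below 0.01 m/s and angular speed of board below 0.05 rad/s); the robot touches nothing.
It fails at once if more than 6 cm of the board hangs out over the edge (heel less than 129 mm behind it) (x of any of heel_left, heel_right in the frame of worktop_edge below 0.129 m).
It fails at once if the board is lifted (heel over 15 mm above the worktop, or its origin over 24 mm; it starts at 13 mm) (height (world z) of board above 0.024 m or height (world z) of any of heel_left, heel_right above 0.015 m).
It fails at once if the board's upstand is pinched (fingers press on its front and its back at once, over 5 N each) (contact force between the fingers and upstand_front above 5 N and contact force between the fingers and upstand_back above 5 N).
It fails at once if the board is shoved hard (fingers press on it with more than 70 N) (contact force between the fingers and board above 70 N).
It fails at once if a bystander is moved by more than 25 mm or tipped (distance of any of bowl, onion, lemon, mill, mug, salt, spoon from where it was at the start of the episode above 0.025 m or angle between any of bowl, mill, mug, salt's own z axis and vertical above 0.5 rad).
It also fails if it takes over 64 s, if anything falls off the work surface, if the arm or the gripper's body presses on something with over 40 N, if the wrist force passes 120 N, or if a joint passes its speed limit or range.

## Working session

There is one attempt and no reset: what is moved stays moved. The work goes in short steps, Python scripts to look and compute and a tool call to move; the robot and the scene stay as the last step left them, time stands still between calls to the robot, and variables do not carry over. Pictures are saved under pics/ and viewed, at most 10 in all, crops included, and the job is handed in when it is done.

Besides the shell and the picture viewer there is one more tool, called after ">>>" by a JSON object that holds its "op" and its "data", one argument or row to a line. step_arm: Moves the arm, as the interface text tells. Its arguments: {"type":"object","properties":{"deltas":{"type":"array","items":{"type":"array","items":{"type":"number"}}}},"required":["deltas"]}

```bash
mkdir -p pics; ls; cat > h.py <<'E'
import numpy as np, cv2
from workcell import observe, get_image, camera_model
def grab(n,f=None):
    im,d=get_image(n)
    if f: cv2.imwrite('pics/'+f,cv2.cvtColor(im,cv2.COLOR_RGB2BGR))
    return im,d
def cloud(n,d):
    c=camera_model(n);h,w=d.shape;f=h/2/np.tan(np.radians(c['fov_y'])/2)
    K=np.array([[f,0,c['cx']],[0,f,c['cy']],[0,0,1.]])
    u,v=np.meshgrid(np.arange(w),np.arange(h))
    p=np.stack([u,v],-1).reshape(-1,1,2).astype(float)
    s=cv2.undistortPoints(p,K,np.array([c['k1'],0,0,0.])).reshape(h,w,2)
    R=np.array(c['orientation']);e=np.array(c['eye'])
    ray=np.stack([s[...,0],-s[...,1],-np.ones((h,w))],-1)@R.T
    return e+ray*d[...,None],ray,e
E
python3 - <<'E'
from h import *
np.set_printoptions(precision=4,suppress=True)
for n in('top','side'):
    print(camera_model(n)); grab(n,n+'0.png')
s=observe();print(s)
E
```

```text
pics
{'fov_y': 51.043963270022005, 'cx': 253.2336311084812, 'cy': 195.44986662918484, 'k1': -0.09244352202954159, 'eye': array([ 0.4093, -0.0044,  1.1685]), 'orientation': array([[ 0.0083,  0.995 , -0.0995],
       [-1.    ,  0.0088,  0.0039],
       [ 0.0048,  0.0994,  0.995 ]])}
{'fov_y': 56.440167161296706, 'cx': 262.5204150667024, 'cy': 194.80385575013628, 'k1': -0.09495597403055915, 'eye': array([-0.0256,  0.7824,  0.6292]), 'orientation': array([[-0.839 ,  0.2836, -0.4644],
       [-0.5442, -0.4337,  0.7182],
       [ 0.0023,  0.8552,  0.5182]])}
{'clock': 0.1, 'joint_positions': array([ 1.2571,  0.3218, -0.0701,  1.4516,  0.0226,  1.3708, -0.0569]), 'joint_vel': array([-0.0011, -0.0001, -0.0001, -0.003 , -0.0006,  0.0003, -0.002 ]), 'joint_torque': array([ -0.    , -49.4878,  -0.3839, -31.5209,   0.0129,   0.0075,
        -0.    ]), 'tool_pos': array([ 0.2091, -0.6149,  0.215 ]), 'tool_rot': array([[ 0.9468,  0.322 , -0.0007],
       [ 0.322 , -0.9468,  0.0016],
       [-0.0001, -0.0018, -1.    ]]), 'wrist_force': array([-1.0269, -0.4063, -0.4334]), 'torque': array([ 0.1073,  0.0032, -0.0192]), 'finger_force': 0.0, 'grip_width': 0.08528476129682984}
```

View pics/top0.png

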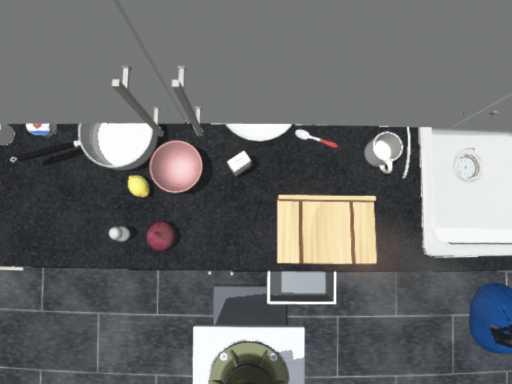

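View pics/side0.png

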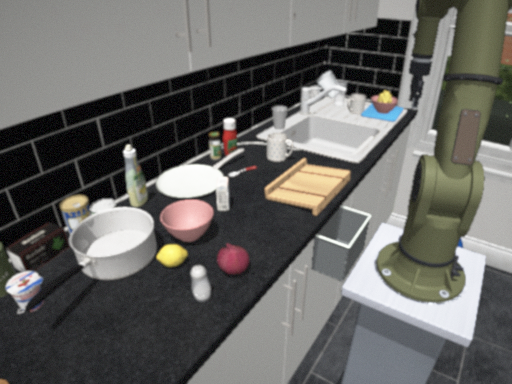

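The top view shows the board (cols 277–377, rows 195–265), the upstand at its rear, and the bin rim (cols 267–336, rows 270–304). The worktop edge is near row 268, the spoon around (316,138) and the mug around (383,150). The board must go left (+y).

```bash
cat >> h.py <<'E'
def wood(im):
    h=cv2.cvtColor(im,cv2.COLOR_RGB2HSV)
    m=((h[...,0]>8)&(h[...,0]<28)&(h[...,1]>50)&(h[...,2]>60)).astype(np.uint8)
    m=cv2.morphologyEx(m,cv2.MORPH_CLOSE,np.ones((9,9)))
    n,l,st,_=cv2.connectedComponentsWithStats(m)
    return l
def board():
    im,d=grab('top');P,ray,e=cloud('top',d);l=wood(im)
    k=np.bincount(l[190:275,230:400].ravel());k[0]=0;m=l==k.argmax()
    Q=P[m];up=Q[(Q[:,2]>np.percentile(Q[:,2],95)-.012)]
    return im,P,m,Q,ray,e
E
python3 - <<'E'
from h import *
np.set_printoptions(precision=4,suppress=True)
im,P,m,Q,ray,e=board()
print(m.sum(),Q.min(0),Q.max(0))
for r in (190,194,196,198,200,204,210,220,240,255,262,264,266,268,270,272):print(r,[P[r,c] for c in (285,327,370)], m[r,[285,327,370]])
# corners of mask -> 
cn,_=cv2.findContours(m.astype(np.uint8),cv2.RETR_EXTERNAL,cv2.CHAIN_APPROX_NONE)
c=max(cn,key=cv2.contourArea); print(cv2.minAreaRect(c), cv2.approxPolyDP(c,4,True).reshape(-1,2).tolist())
# worktop edge: depth step
for c in (60,100,190,240,255,400,412):
    z=P[:,c,2]; r=[r for r in range(230,300) if abs(z[r])<.012]; print('edge',c,max(r),P[max(r),c],P[max(r)+1,c])
# bin rim: white pixels z~-.056
w=(im.min(-1)>150)&(abs(P[...,2]+.056)<.012); w[:,:255]=0; w[:,350:]=0
Y=P[w]; print('bin',w.sum(),Y.min(0),Y.max(0))
# bystanders in rear area & cupboard
for n,(u,v) in dict(spoonL=(302,134),spoonR=(335,145),mug=(383,150),mughandle=(388,168),salt=(240,163),cup=(300,120),handle1=(197,130)).items(): print(n,P[v,u])
E
```

```text
7313 [ 0.3081 -0.3853 -0.0085] [ 0.5324 -0.0044  1.1685]
190 [array([ 0.5428, -0.1017,  0.0018]), array([ 0.5439, -0.225 ,  0.0021]), array([ 0.5449, -0.3523,  0.0041])] [False False False]
194 [array([ 0.5307, -0.1014,  0.0047]), array([ 0.532 , -0.2248,  0.0026]), array([ 0.5335, -0.3534, -0.0004])] [ True False False]
196 [array([ 0.5215, -0.0987,  0.0381]), array([ 0.5225, -0.2178,  0.0392]), array([ 0.5233, -0.3406,  0.0419])] [ True  True  True]
198 [array([ 0.5153, -0.0982,  0.0439]), array([ 0.5166, -0.2175,  0.0408]), array([ 0.5177, -0.3407,  0.0411])] [ True  True  True]
200 [array([ 0.5113, -0.0997,  0.0257]), array([ 0.5117, -0.219 ,  0.0324]), array([ 0.5122, -0.3415,  0.0381])] [ True  True  True]
204 [array([ 0.5003, -0.1002,  0.0194]), array([ 0.5015, -0.2217,  0.0177]), array([ 0.5025, -0.3474,  0.0176])] [ True  True  True]
210 [array([ 0.4832, -0.1003,  0.0184]), array([ 0.484 , -0.2209,  0.0209]), array([ 0.4852, -0.3475,  0.016 ])] [ True  True  True]
220 [array([ 0.4544, -0.1001,  0.0212]), array([ 0.4553, -0.221 ,  0.019 ]), array([ 0.4557, -0.3437,  0.0271])]
[... 1300 characters left out ...]
.0003] [ 0.2292  0.9837 -0.8899]
edge 100 268 [ 0.3097  0.4364 -0.0027] [ 0.2281  0.7745 -0.9013]
edge 190 270 [0.3089 0.171  0.0026] [ 0.2272  0.3049 -0.8885]
edge 240 271 [ 0.3071  0.0274 -0.0046] [ 0.2237  0.0516 -0.9031]
edge 255 271 [ 0.3073 -0.0159 -0.0062] [ 0.2242 -0.0248 -0.9042]
edge 400 271 [ 0.3084 -0.4392 -0.0005] [ 0.2254 -0.7742 -0.9014]
edge 412 271 [ 0.3081 -0.4757 -0.0013] [ 0.2248 -0.8392 -0.904 ]
bin 275 [ 0.208  -0.2584 -0.0649] [ 0.3016 -0.0554 -0.0444]
spoonL [ 0.7097 -0.1519  0.0063]
spoonR [ 0.6778 -0.2498  0.0061]
mug [ 0.6641 -0.3929  0.0093]
mughandle [ 0.5972 -0.3803  0.0845]
salt [0.605  0.028  0.0926]
cup [ 0.6166 -0.0901  0.4663]
handle1 [0.5778 0.0847 0.5361]
```

```bash
cat >> h.py <<'E'
def onplane(ray,e,u,v,z):
    r=cv2.remap(ray.astype(np.float32),np.float32([[u]]),np.float32([[v]]),1)[0,0]
    return e+r*(z-e[2])/r[2]
def heel(cols,rows=(180,225),zt=.0405,show=True):
    # rear top edge of upstand: black worktop -> wood, subpixel, cast on upstand top height
    im,d=grab('top');P,ray,e=cloud('top',d);r=im[...,0].astype(float);pts=[]
    for c in cols:
        s=r[rows[0]:rows[1],c]; hi=np.median(s[s>90]) if (s>90).sum()>3 else 150
        b=[i for i in range(1,len(s)) if s[i]>hi*.55]
        if not b: continue
        i=b[0];t=hi*.5; f=i-1+(t-s[i-1])/(s[i]-s[i-1]) if s[i-1]<t else i
        pts.append(onplane(ray,e,c,rows[0]+f,zt))
    pts=np.array(pts);k=np.ones(len(pts),bool)
    for _ in range(4):
        p=np.polyfit(pts[k,1],pts[k,0],1);rs=pts[:,0]-np.polyval(p,pts[:,1]);k=abs(rs)<max(.0015,2*rs[k].std())
    ym=[]
    return p,pts,k,im,ray,e,P
def sides(im,ray,e,rows,c0,c1,z=.024):
    r=im[...,0].astype(float);L=[];R=[]
    for v in rows:
        s=r[v];mid=(c0+c1)//2;t=80
        a=[c for c in range(c0,mid) if s[c]>t][0];b=[c for c in range(c1,mid,-1) if s[c]>t][0]
        L.append(onplane(ray,e,a-.5,v,z));R.append(onplane(ray,e,b+.5,v,z))
    return np.array(L),np.array(R)
E
python3 - <<'E'
from h import *
np.set_printoptions(precision=4,suppress=True)
p,pts,k,im,ray,e,P=heel(range(284,372,4))
print('slope(deg)',np.degrees(np.arctan(p[0])),'x at mid',np.polyval(p,-.218),'ends',np.polyval(p,[-.09,-.35]),k.sum(),len(k))
print(im[185:205,327,0]); print(im[230,268:284,0],im[230,370:385,0])
L,R=sides(im,ray,e,range(208,240,4),265,390)
print(L);print(R)
E
```

```text
slope(deg) 0.3326504210595422 x at mid 0.5264440712319244 ends [0.5272 0.5257] 17 22
[ 43  46  50  51  53  54  54  54  58  73 157 246 250 248 228 134 154 240
 245 245]
[ 52  54  58  57  53  55  55  56  83 187 248 250 251 250 248 243] [243 242 243 242 223 135  80  73  74  75  74  73  71  71  72]
[[ 0.4883 -0.0756  0.024 ]
 [ 0.4769 -0.0756  0.024 ]
 [ 0.4655 -0.0756  0.024 ]
 [ 0.4541 -0.0757  0.024 ]
 [ 0.4427 -0.0729  0.024 ]
 [ 0.4314 -0.0729  0.024 ]
 [ 0.42   -0.073   0.024 ]
 [ 0.4087 -0.073   0.024 ]]
[[ 0.4905 -0.3585  0.024 ]
 [ 0.4789 -0.3582  0.024 ]
 [ 0.4674 -0.358   0.024 ]
 [ 0.456  -0.3607  0.024 ]
 [ 0.4445 -0.3605  0.024 ]
 [ 0.433  -0.3603  0.024 ]
 [ 0.4216 -0.363   0.024 ]
 [ 0.4102 -0.3628  0.024 ]]
```

>>> {"op": "step_arm", "data": {
  "deltas": [
    [0.05,-0.024,0,0,1],
    [0.05,-0.024,0,0,1],
    [0.05,-0.024,0,0,1],
    [0.05,-0.024,0,0,1],
    [0.05,-0.024,0,0,1]
  ]
}}

```text
clock: 0.82
tool_pos: [0.4083, -0.4199, 0.216]
tool_rot: [[0.947, 0.322, -0.0], [0.322, -0.947, -0.0], [-0.0, 0.0, -1.0]]
wrist_force: [1.0, -0.5, 0.7]
grip_width: 0.0855
finger_force: 0.0
```

>>> {"op": "step_arm", "data": {
  "deltas": [
    [0,0,0,-10,1],
    [0,0,0,-10,1],
    [0,0,0,-10,1],
    [0,0,0,-10,1],
    [0,0,0,-10,1]
  ]
}}

```text
clock: 1.45
tool_pos: [0.4072, -0.4212, 0.2158]
tool_rot: [[0.357, 0.934, -0.0], [0.934, -0.357, 0.0], [0.0, -0.0, -1.0]]
wrist_force: [0.1, 0.5, 0.2]
grip_width: 0.0858
finger_force: 0.0
```

>>> {"op": "step_arm", "data": {
  "deltas": [
    [0,0,0,-10,1],
    [0,0,0,-10,1],
    [0,0,0,-1.2,1],
    [0,0,0,0,1],
    [0,0,0,0,1]
  ]
}}

```text
clock: 2.08
tool_pos: [0.4073, -0.4213, 0.216]
tool_rot: [[0.002, 1.0, -0.0], [1.0, -0.002, -0.0], [-0.0, -0.0, -1.0]]
wrist_force: [-0.1, -0.2, 0.5]
grip_width: 0.0853
finger_force: 0.0
```

Now tool x = world +y, tool y = world +x. Move to (0.43, −0.40) and descend.

>>> {"op": "step_arm", "data": {
  "deltas": [
    [0.021,0.023,0,0,1],
    [0,0,0.05,0,1],
    [0,0,0.05,0,1],
    [0,0,0.05,0,1],
    [0,0,0.036,0,1]
  ]
}}

```text
clock: 2.7
tool_pos: [0.4295, -0.3996, 0.0277]
tool_rot: [[0.001, 1.0, -0.002], [1.0, -0.001, 0.001], [0.001, -0.002, -1.0]]
wrist_force: [1.5, 0.6, 0.1]
grip_width: 0.0855
finger_force: 0.0
```

>>> {"op": "step_arm", "data": {
  "deltas": [
    [0,0,0.006,0,1],
    [0,0,0.006,0,1],
    [0,0,0.006,0,1],
    [0,0,0,0,1]
  ]
}}

```text
clock: 3.2
tool_pos: [0.4307, -0.4007, 0.0127]
tool_rot: [[0.001, 1.0, 0.001], [1.0, -0.001, -0.001], [-0.001, 0.001, -1.0]]
wrist_force: [-0.1, -0.9, 0.1]
grip_width: 0.085
finger_force: 0.0
```

>>> {"op": "step_arm", "data": {
  "deltas": [
    [0.01,0,0.004,0,1],
    [0.01,0,0,0,1],
    [0.006,0,0,0,1],
    [0.006,0,0,0,1],
    [0.006,0,0,0,1]
  ]
}}

```text
clock: 3.82
tool_pos: [0.4304, -0.362, 0.0081]
tool_rot: [[0.0, 1.0, 0.0], [1.0, -0.0, -0.0], [-0.0, 0.0, -1.0]]
wrist_force: [-0.1, 0.4, 0.4]
grip_width: 0.0855
finger_force: 0.0
```

>>> {"op": "step_arm", "data": {
  "deltas": [
    [0.005,0,0,0,1],
    [0.005,0,0,0,1],
    [0.005,0,0,0,1],
    [0.005,0,0,0,1],
    [0,0,0,0,1]
  ]
}}

```text
clock: 4.45
tool_pos: [0.4304, -0.3418, 0.008]
tool_rot: [[-0.0, 1.0, -0.0], [1.0, 0.0, 0.0], [0.0, -0.0, -1.0]]
wrist_force: [-0.5, -0.7, 0.1]
grip_width: 0.0854
finger_force: 0.0
```

```bash
python3 - <<'E'
from h import *
grab('top','top1.png')
E
```

```text
(no output)
```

View pics/top1.png

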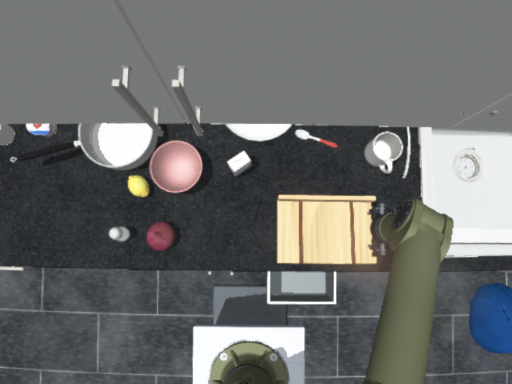

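```bash
python3 - <<'E'
from h import *
np.set_printoptions(precision=4,suppress=True)
p,pts,k,im,ray,e,P=heel(range(284,366,4))
a=cv2.imread('pics/top0.png')[...,2]
print(np.degrees(np.arctan(p[0])),np.polyval(p,-.218))
for v in (215,230,245): print(a[v,270:284],im[v,270:284,0],'|',a[v,296:306],im[v,296:306,0])
print(observe()['tool_pos'])
for v in (205,210,215,230,250): print(v,[P[v,c].round(3).tolist() for c in (370,376,380,384)])
cv2.imwrite('pics/c1.png',cv2.resize(cv2.cvtColor(im,cv2.COLOR_RGB2BGR)[180:285,265:415],None,fx=5,fy=5,interpolation=2))
E
```

```text
0.38548853416882944 0.5263922834630802
[ 45  47  48  46  48  53  78 184 248 249 251 250 250 247] [ 45  49  47  46  47  53  80 186 249 249 251 251 250 248] | [243 245 231 140 130 131 189 242 245 245] [244 246 232 140 131 131 190 243 246 246]
[ 58  58  54  54  56  56  83 187 248 250 251 250 247 243] [ 59  59  53  54  56  56  84 189 249 250 251 251 248 244] | [246 245 226 135 132 150 211 241 243 244] [246 246 227 137 132 152 212 243 243 245]
[ 54  56  61  64  56  54  83 188 248 250 251 250 245 241] [ 53  56  62  64  58  55  84 190 249 251 251 250 246 242] | [249 248 230 152 133 136 160 214 240 243] [249 248 231 154 133 138 161 215 240 244]
[ 0.4303 -0.3424  0.008 ]
205 [[0.5, -0.348, 0.015], [0.491, -0.331, 0.128], [0.49, -0.338, 0.138], [0.49, -0.347, 0.142]]
210 [[0.482, -0.335, 0.058], [0.481, -0.343, 0.088], [0.478, -0.339, 0.134], [0.487, -0.395, -0.002]]
215 [[0.47, -0.346, 0.022], [0.466, -0.338, 0.102], [0.462, -0.325, 0.175], [0.46, -0.322, 0.217]]
230 [[0.427, -0.344, 0.025], [0.425, -0.308, 0.196], [0.424, -0.305, 0.235], [0.424, -0.306, 0.263]]
250 [[0.371, -0.34, 0.034], [0.374, -0.328, 0.128], [0.374, -0.337, 0.135], [0.374, -0.348, 0.133]]
```

View pics/c1.png

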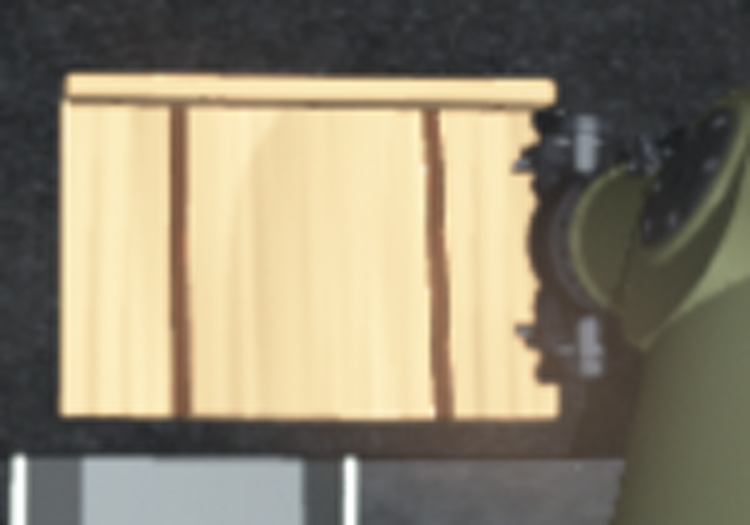

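The crop shows the board unmoved, with the fingers overlapping its right edge at no force. The tips may be above the slab, so I'll check from the side.

```bash
python3 - <<'E'
from h import *
np.set_printoptions(precision=3,suppress=True)
im,d=grab('side');P,_,_=cloud('side',d)
cv2.imwrite('pics/s1.png',cv2.resize(cv2.cvtColor(im,cv2.COLOR_RGB2BGR)[110:230,250:390],None,fx=5,fy=5,interpolation=2))
m=(im.max(-1)<70)&(P[...,2]>.012)&(P[...,2]<.1)&(abs(P[...,0]-.43)<.07)&(P[...,1]<-.28)&(P[...,1]>-.42)
Q=P[m];print(len(Q))
for a,b in((.37,.4),(.46,.49)):
    q=Q[(Q[:,0]>a-.02)&(Q[:,0]<b+.02)]; 
    if len(q): print(q.min(0),q.max(0), q[q[:,2].argsort()[:8]])
E
```

```text
104
[ 0.362 -0.351  0.047] [ 0.39  -0.326  0.1  ] [[ 0.373 -0.346  0.047]
 [ 0.373 -0.336  0.048]
 [ 0.374 -0.348  0.05 ]
 [ 0.373 -0.337  0.051]
 [ 0.373 -0.345  0.056]
 [ 0.372 -0.332  0.057]
 [ 0.373 -0.334  0.06 ]
 [ 0.376 -0.34   0.061]]
[ 0.467 -0.355  0.037] [ 0.496 -0.324  0.1  ] [[ 0.473 -0.346  0.037]
 [ 0.472 -0.354  0.038]
 [ 0.471 -0.333  0.038]
 [ 0.473 -0.355  0.042]
 [ 0.471 -0.341  0.043]
 [ 0.473 -0.354  0.046]
 [ 0.472 -0.343  0.046]
 [ 0.472 -0.342  0.051]]
```

View pics/s1.png

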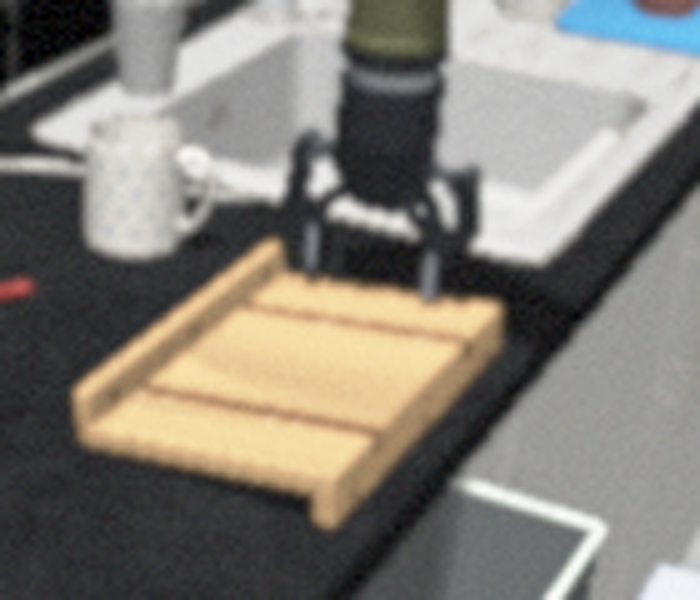

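```bash
python3 - <<'E'
from h import *
np.set_printoptions(precision=3,suppress=True,linewidth=150)
im,d=grab('side');P,_,_=cloud('side',d)
for c in (312,336):
    for v in range(154,176): print(c,v,im[v,c],P[v,c]) if c==312 or v>155 else 0
E
```

```text
312 154 [70 70 74] [ 0.478 -0.334  0.073]
312 155 [93 94 99] [ 0.476 -0.329  0.071]
312 156 [108 111 118] [ 0.475 -0.329  0.068]
312 157 [118 118 124] [ 0.475 -0.329  0.064]
312 158 [121 123 128] [ 0.477 -0.334  0.057]
312 159 [122 125 130] [ 0.476 -0.333  0.053]
312 160 [122 125 130] [ 0.474 -0.328  0.052]
312 161 [118 119 125] [ 0.474 -0.33   0.047]
312 162 [106 110 115] [ 0.473 -0.328  0.044]
312 163 [87 90 95] [ 0.475 -0.334  0.037]
312 164 [73 71 70] [ 0.506 -0.403 -0.004]
312 165 [106  90  72] [ 0.482 -0.351  0.019]
312 166 [161 133 100] [ 0.48  -0.346  0.018]
312 167 [222 181 136] [ 0.473 -0.332  0.022]
312 168 [240 210 159] [ 0.47  -0.327  0.02 ]
312 169 [244 219 165] [ 0.467 -0.319  0.02 ]
312 170 [244 219 164] [ 0.463 -0.311  0.021]
312 171 [240 210 160] [ 0.457 -0.3    0.023]
312 172 [219 178 132] [ 0.455 -0.296  0.021]
312 173 [206 160 120] [ 0.45  -0.285  0.023]
312 174 [229 192 142] [ 0.447 -0.279  0.023]
312 175 [241 213 159] [ 0.442 -0.269  0.024]
336 156 [41 44 50] [ 0.382 -0.328  0.092]
336 157 [42 45 48] [ 0.383 -0.332  0.086]
336 158 [44 43 48] [ 0.382 -0.331  0.083]
336 159 [49 53 55] [ 0.381 -0.33   0.08 ]
336 160 [72 75 77] [ 0.382 -0.333  0.074]
336 161 [101 103 107] [ 0.381 -0.332  0.071]
336 162 [114 117 122] [ 0.381 -0.332  0.067]
336 163 [119 122 127] [ 0.381 -0.335  0.062]
336 164 [113 117 120] [ 0.379 -0.331  0.06 ]
336 165 [114 117 123] [ 0.38  -0.334  0.054]
336 166 [111 115 118] [ 0.381 -0.337  0.049]
336 167 [104 104 111] [ 0.379 -0.333  0.047]
336 168 [108 108 111] [ 0.378 -0.332  0.044]
336 169 [125 116 107] [ 0.38  -0.337  0.037]
336 170 [164 139 114] [ 0.382 -0.344  0.03 ]
336 171 [220 182 137] [ 0.377 -0.332  0.032]
336 172 [241 211 159] [ 0.373 -0.321  0.034]
336 173 [245 222 167] [ 0.37  -0.315  0.033]
336 174 [243 215 163] [ 0.366 -0.305  0.035]
336 175 [236 204 154] [ 0.362 -0.297  0.035]
```

The side view puts the fingertips at z ≈ 0.036–0.04 with the TCP at 0.008. The open tips stand higher than I assumed and are hovering over the slab. I'll back off and descend, feeling for contact.

>>> {"op": "step_arm", "data": {
  "deltas": [
    [-0.02,0,0,0,1],
    [-0.02,0,0,0,1],
    [-0.015,0,0,0,1],
    [0,0,0.004,0,1],
    [0,0,0,0,1]
  ]
}}

```text
clock: 5.28
tool_pos: [0.43, -0.3964, 0.0033]
tool_rot: [[0.0, 1.0, -0.001], [1.0, -0.0, 0.002], [0.002, -0.001, -1.0]]
wrist_force: [0.4, 0.3, 0.0]
grip_width: 0.0856
finger_force: 0.0
```

>>> {"op": "step_arm", "data": {
  "deltas": [
    [0,0,0.004,0,1],
    [0,0,0.002,0,1],
    [0,0,0,0,1]
  ]
}}

```text
clock: 5.65
tool_pos: [0.4303, -0.3969, -0.0022]
tool_rot: [[-0.0, 1.0, -0.0], [1.0, 0.0, 0.0], [0.0, -0.0, -1.0]]
wrist_force: [0.1, 0.4, 1.3]
grip_width: 0.0854
finger_force: 0.0
```

```bash
python3 - <<'E'
from h import *
im,d=grab('side')
cv2.imwrite('pics/s2.png',cv2.resize(cv2.cvtColor(im,cv2.COLOR_RGB2BGR)[110:230,250:390],None,fx=5,fy=5,interpolation=2))
E
```

```text
(no output)
```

View pics/s2.png

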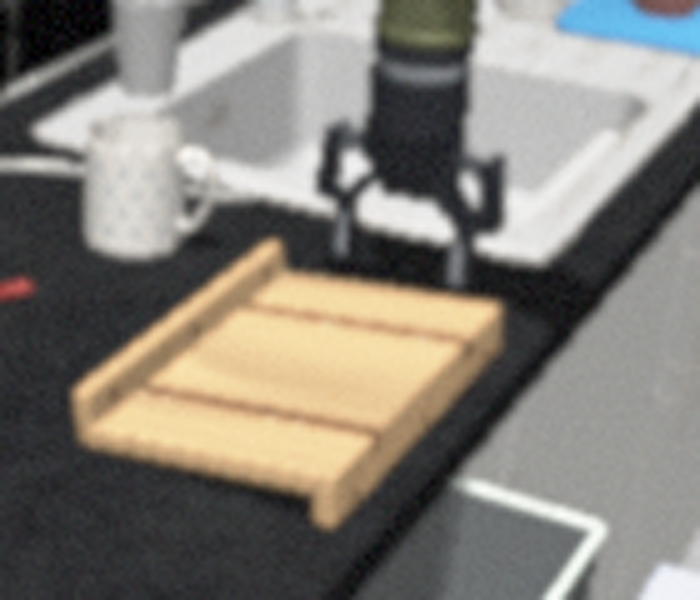

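The tips still hover well above the worktop. Keep lowering, watching the force.

>>> {"op": "step_arm", "data": {
  "deltas": [
    [0,0,0.004,0,1],
    [0,0,0.004,0,1],
    [0,0,0,0,1]
  ]
}}

```text
clock: 6.08
tool_pos: [0.4299, -0.397, -0.0106]
tool_rot: [[0.0, 1.0, -0.001], [1.0, -0.0, 0.001], [0.001, -0.001, -1.0]]
wrist_force: [-0.2, -0.1, 0.3]
grip_width: 0.0851
finger_force: 0.0
```

```bash
python3 - <<'E'
from h import *
np.set_printoptions(precision=3,suppress=True,linewidth=150)
print(observe()['tool_pos'],observe()['wrist_force'])
im,d=grab('side');P,_,_=cloud('side',d)
for c in (318,319,341,342):
    q=[(v,P[v,c].round(3).tolist(),int(im[v,c,0])) for v in range(150,175) if abs(P[v,c,1]+.39)<.016 and P[v,c,2]<.08]
    print(c,q[-4:])
E
```

```text
[ 0.43  -0.397 -0.011] [-0.205 -0.102  0.267]
318 [(160, [0.476, -0.389, 0.027], 115), (161, [0.475, -0.387, 0.024], 104), (162, [0.474, -0.387, 0.02], 76), (165, [0.479, -0.4, -0.0], 113)]
319 [(160, [0.468, -0.381, 0.032], 86), (161, [0.471, -0.39, 0.024], 78), (162, [0.468, -0.383, 0.023], 52), (165, [0.477, -0.406, -0.002], 103)]
341 [(165, [0.38, -0.386, 0.033], 114), (166, [0.379, -0.386, 0.029], 115), (167, [0.378, -0.385, 0.026], 114), (168, [0.379, -0.388, 0.02], 118)]
342 [(164, [0.377, -0.39, 0.036], 85), (165, [0.377, -0.39, 0.032], 85), (166, [0.376, -0.388, 0.029], 79), (167, [0.378, -0.397, 0.021], 76)]
```

>>> {"op": "step_arm", "data": {
  "deltas": [
    [0,0,0.004,0,1],
    [0,0,0.004,0,1],
    [0,0,0.002,0,1],
    [0,0,0,0,1]
  ]
}}

```text
clock: 6.62
tool_pos: [0.4301, -0.3972, -0.0203]
tool_rot: [[0.0, 1.0, -0.0], [1.0, -0.0, 0.0], [0.0, -0.0, -1.0]]
wrist_force: [-1.2, -0.1, 0.1]
grip_width: 0.0856
finger_force: 0.0
```

>>> {"op": "step_arm", "data": {
  "deltas": [
    [0.01,0,0,0,1],
    [0.005,0,0,0,1],
    [0.005,0,0,0,1],
    [0.004,0,0,0,1],
    [0.004,0,0,0,1]
  ]
}}

```text
clock: 7.25
tool_pos: [0.4303, -0.3692, -0.0199]
tool_rot: [[0.0, 1.0, 0.0], [1.0, -0.0, -0.0], [-0.0, 0.0, -1.0]]
wrist_force: [-0.4, -2.6, -0.6]
grip_width: 0.0855
finger_force: 2.6
```

>>> {"op": "step_arm", "data": {
  "deltas": [
    [0.004,0,0,0,1],
    [0.004,0,0,0,1],
    [0.004,0,0,0,1],
    [0.004,0,0,0,1]
  ]
}}

```text
clock: 7.75
tool_pos: [0.4303, -0.3536, -0.0199]
tool_rot: [[0.001, 1.0, 0.0], [1.0, -0.001, -0.001], [-0.001, 0.0, -1.0]]
wrist_force: [-0.6, -4.0, -1.2]
grip_width: 0.0853
finger_force: 2.1
```

```bash
cat > m.py <<'E'
from h import *
import sys
np.set_printoptions(precision=4,suppress=True,linewidth=150)
p,pts,k,im,ray,e,P=heel(range(int(sys.argv[1]),int(sys.argv[2]),4))
print('slope',np.degrees(np.arctan(p[0])),'x',np.polyval(p,-.2),k.sum(),len(k))
v=range(206,240,6);L=[]
for r in v:
    s=im[r,:,0].astype(float)
    c=[c for c in range(220,320) if s[c-1]<110<=s[c]and s[c+2]>150][0]
    L.append(onplane(ray,e,c-1+(110-s[c-1])/(s[c]-s[c-1]),r,.022))
L=np.array(L);print('left y',L[:,1],'mid y',L[:2,1].mean()-.1415)
s=observe();print(s['tool_pos'],s['wrist_force'],s['clock'])
E
python3 m.py 284 350
```

```text
slope 0.38551039178782714 x 0.5261259138870554 15 17
left y [-0.0603 -0.0603 -0.0603 -0.0603 -0.0603 -0.0604] mid y -0.20179096263698387
[ 0.4304 -0.3528 -0.0198] [-1.2314 -3.0825  0.0854] 7.8
```

Contact found; the board slides straight at about 4 N. 44 mm more.

>>> {"op": "step_arm", "data": {
  "deltas": [
    [0.005,0,0,0,1],
    [0.005,0,0,0,1],
    [0.005,0,0,0,1],
    [0.005,0,0,0,1],
    [0.004,0,0,0,1]
  ]
}}

```text
clock: 8.43
tool_pos: [0.4304, -0.3291, -0.0199]
tool_rot: [[0.0, 1.0, 0.0], [1.0, -0.0, -0.0], [-0.0, 0.0, -1.0]]
wrist_force: [-0.6, -5.8, 0.5]
grip_width: 0.0854
finger_force: 2.5
```

>>> {"op": "step_arm", "data": {
  "deltas": [
    [0.005,0,0,0,1],
    [0.005,0,0,0,1],
    [0.005,0,0,0,1],
    [0.004,0,0,0,1],
    [0,0,0,0,1]
  ]
}}

```text
clock: 9.05
tool_pos: [0.4304, -0.3095, -0.0199]
tool_rot: [[-0.0, 1.0, -0.0], [1.0, 0.0, 0.001], [0.001, -0.0, -1.0]]
wrist_force: [-0.3, -3.7, 2.2]
grip_width: 0.0855
finger_force: 1.3
```

```bash
python3 m.py 268 330
```

```text
slope 0.21202530673440084 x 0.5259750208054923 15 16
left y [-0.0158 -0.0156 -0.0155 -0.0156 -0.0155 -0.0158] mid y -0.1571944437298805
[ 0.4304 -0.3095 -0.0199] [ 0.1355 -1.5998  1.9189] 9.1
```

Board centred (mid y ≈ −0.157). Back off, rise, and go behind the upstand.

>>> {"op": "step_arm", "data": {
  "deltas": [
    [-0.03,0,0,0,1],
    [0,0,-0.06,0,1],
    [0,0,-0.06,0,1],
    [0.045,0.032,0,0,1],
    [0.045,0.032,0,0,1]
  ]
}}

```text
clock: 9.72
tool_pos: [0.4948, -0.2482, 0.1004]
tool_rot: [[0.002, 1.0, 0.0], [1.0, -0.002, 0.002], [0.002, 0.0, -1.0]]
wrist_force: [1.8, -0.2, -0.2]
grip_width: 0.0853
finger_force: 0.0
```

>>> {"op": "step_arm", "data": {
  "deltas": [
    [0.045,0.032,0,0,1],
    [0.045,0.036,0,0,1],
    [0,0,0,10,1],
    [0,0,0,10,1],
    [0,0,0,10,1]
  ]
}}

```text
clock: 10.35
tool_pos: [0.5614, -0.1579, 0.0989]
tool_rot: [[0.504, 0.864, -0.003], [0.864, -0.504, 0.003], [0.001, -0.004, -1.0]]
wrist_force: [-0.7, 0.5, 0.1]
grip_width: 0.0852
finger_force: 0.0
```

>>> {"op": "step_arm", "data": {
  "deltas": [
    [0,0,0,10,1],
    [0,0,0,10,1],
    [0,0,0,10,1],
    [0,0,0,10,1],
    [0,0,0,10,1]
  ]
}}

```text
clock: 10.98
tool_pos: [0.5614, -0.1582, 0.099]
tool_rot: [[0.986, 0.169, -0.003], [0.169, -0.986, 0.003], [-0.002, -0.003, -1.0]]
wrist_force: [0.3, 0.5, 0.7]
grip_width: 0.0851
finger_force: 0.0
```

>>> {"op": "step_arm", "data": {
  "deltas": [
    [0,0,0,10,1],
    [0,0,0,0,1],
    [0,0,0,0,1]
  ]
}}

```text
clock: 11.35
tool_pos: [0.562, -0.1593, 0.0995]
tool_rot: [[1.0, 0.003, -0.001], [0.003, -1.0, 0.001], [-0.001, -0.001, -1.0]]
wrist_force: [-0.5, -0.5, -0.1]
grip_width: 0.0854
finger_force: 0.0
```

>>> {"op": "step_arm", "data": {
  "deltas": [
    [0,0,0.05,0,1],
    [0,0,0.05,0,1],
    [0,0,0.012,0,1],
    [0,0,0.007,0,1],
    [0,0,0,0,1]
  ]
}}

```text
clock: 11.98
tool_pos: [0.5635, -0.1606, -0.0177]
tool_rot: [[1.0, 0.0, 0.002], [0.0, -1.0, -0.001], [0.002, 0.001, -1.0]]
wrist_force: [0.0, -0.4, 0.5]
grip_width: 0.0857
finger_force: 0.0
```

>>> {"op": "step_arm", "data": {
  "deltas": [
    [-0.01,0,0,0,1],
    [-0.01,0,0,0,1],
    [-0.005,0,0,0,1],
    [-0.004,0,0,0,1],
    [-0.004,0,0,0,1]
  ]
}}

```text
clock: 12.6
tool_pos: [0.5306, -0.1604, -0.0184]
tool_rot: [[1.0, -0.0, 0.003], [-0.0, -1.0, -0.0], [0.003, 0.0, -1.0]]
wrist_force: [5.0, -0.1, 0.1]
grip_width: 0.0853
finger_force: 2.3
```

>>> {"op": "step_arm", "data": {
  "deltas": [
    [-0.005,0,0,0,1],
    [-0.005,0,0,0,1],
    [-0.005,0,0,0,1],
    [-0.005,0,0,0,1],
    [0,0,0,0,1]
  ]
}}

```text
clock: 13.22
tool_pos: [0.5095, -0.1604, -0.0186]
tool_rot: [[1.0, -0.0, 0.001], [-0.0, -1.0, -0.0], [0.001, 0.0, -1.0]]
wrist_force: [3.3, 0.2, 1.8]
grip_width: 0.0854
finger_force: 1.6
```

```bash
python3 - <<'E'
from h import *
im,_=grab('top','t3.png');im2,_=grab('side')
a=cv2.cvtColor(np.hstack([im[170:300,225:385],im2[130:260,230:390]]),cv2.COLOR_RGB2BGR)
cv2.imwrite('pics/c3.png',cv2.resize(a,None,fx=2.5,fy=2.5,interpolation=2))
E
python3 m.py 268 360
```

```text
slope -21.234165425599034 x 0.5492196944634802 20 22
left y [-0.0163 -0.0152 -0.0154 -0.0157 -0.0156 -0.0159] mid y -0.15728400263643935
[ 0.5095 -0.1604 -0.0188] [ 2.6426 -0.0285  2.4893] 13.375
```

View pics/c3.png

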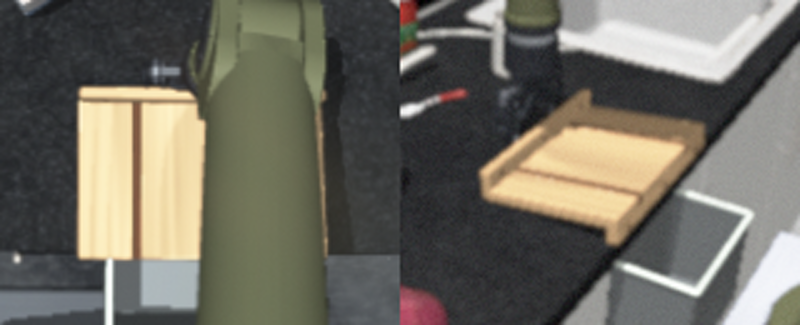

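The crop shows the board square, its front just past the edge (top view, lower-left strip) and the fingers behind the upstand. About 26 mm further to go.

>>> {"op": "step_arm", "data": {
  "deltas": [
    [-0.005,0,0,0,1],
    [-0.004,0,0,0,1],
    [-0.003,0,0,0,1],
    [-0.003,0,0,0,1],
    [-0.002,0,0,0,1]
  ]
}}

```text
clock: 14.0
tool_pos: [0.4918, -0.1602, -0.0196]
tool_rot: [[1.0, -0.0, -0.001], [-0.0, -1.0, 0.0], [-0.001, -0.0, -1.0]]
wrist_force: [3.4, 0.1, -1.7]
grip_width: 0.0855
finger_force: 1.7
```

>>> {"op": "step_arm", "data": {
  "deltas": [
    [-0.002,0,0,0,1],
    [-0.002,0,0,0,1],
    [-0.002,0,0,0,1],
    [0,0,0,0,1]
  ]
}}

```text
clock: 14.5
tool_pos: [0.486, -0.1603, -0.019]
tool_rot: [[1.0, -0.0, -0.001], [-0.0, -1.0, -0.0], [-0.001, 0.0, -1.0]]
wrist_force: [2.1, 0.5, -1.6]
grip_width: 0.0855
finger_force: 1.1
```

```bash
cat > s.py <<'E'
from h import *
np.set_printoptions(precision=4,suppress=True,linewidth=150)
im,d=grab('top');P,_,_=cloud('top',d)
# slab top left of arm: heights along x, for tilt
q=P[195:275,250:272].reshape(-1,3);w=im[195:275,250:272].reshape(-1,3)
k=(w[:,0]>170)&(w[:,0].astype(int)-w[:,2]>40)
q=q[k];q=q[(q[:,2]<.05)&(q[:,2]>-.02)&(q[:,0]<q[:,0].max()-.03)]
p=np.polyfit(q[:,0],q[:,2],1);r=q[:,2]-np.polyval(p,q[:,0])
p=np.polyfit(q[abs(r)<.006][:,0],q[abs(r)<.006][:,2],1)
print('pitch deg',np.degrees(p[0]),'z mid',np.polyval(p,.39),'x',q[:,0].min(),q[:,0].max(),len(q))
E
python3 s.py; python3 m.py 258 290
```

```text
pitch deg 0.07469284179949112 z mid 0.014764198937705265 x 0.30064220076089465 0.4430584015080526 816
slope -0.47533635435486055 x 0.47659509437266445 7 8Traceback (most recent call last):
  File "m.py", line 9, in <module>
    c=[c for c in range(220,320) if s[c-1]<110<=s[c]and s[c+2]>150][0]
      ~~~~~~~~~~~~~~~~~~~~~~~~~~~~~~~~~~~~~~~~~~~~~~~~~~~~~~~~~~~~~^^^
IndexError: list index out of range
```

The board has dropped flat (pitch 0.07°, slab top z ≈ 0.015). Now move over to the front face of the upstand.

>>> {"op": "step_arm", "data": {
  "deltas": [
    [0.015,0,0,0,1],
    [0,0,-0.05,0,1],
    [0,0,-0.05,0,1],
    [-0.035,0.001,0,0,1],
    [-0.035,0.001,0,0,1]
  ]
}}

```text
clock: 15.22
tool_pos: [0.4315, -0.1625, 0.0819]
tool_rot: [[1.0, 0.0, 0.0], [0.0, -1.0, -0.0], [0.0, 0.0, -1.0]]
wrist_force: [-0.1, -0.7, -0.6]
grip_width: 0.0853
finger_force: 0.0
```

>>> {"op": "step_arm", "data": {
  "deltas": [
    [0,0,0.05,0,1],
    [0,0,0.03,0,1],
    [0,0,0.008,0,1],
    [0,0,0,0,1]
  ]
}}

```text
clock: 15.72
tool_pos: [0.4318, -0.1623, -0.0069]
tool_rot: [[1.0, -0.0, -0.001], [-0.0, -1.0, 0.0], [-0.001, -0.0, -1.0]]
wrist_force: [0.2, -0.5, 0.3]
grip_width: 0.0854
finger_force: 0.0
```

>>> {"op": "step_arm", "data": {
  "deltas": [
    [0.008,0,0,0,1],
    [0.005,0,0,0,1],
    [0.003,0,0,0,1],
    [0.002,0,0,0,1],
    [0,0,0,0,1]
  ]
}}

```text
clock: 16.35
tool_pos: [0.4494, -0.1623, -0.007]
tool_rot: [[1.0, -0.0, -0.0], [-0.0, -1.0, -0.0], [-0.0, 0.0, -1.0]]
wrist_force: [0.0, -0.6, 0.3]
grip_width: 0.0856
finger_force: 0.0
```

>>> {"op": "step_arm", "data": {
  "deltas": [
    [0.001,0,0,0,1],
    [0.001,0,0,0,1],
    [0.001,0,0,0,1],
    [0,0,0,0,1]
  ]
}}

```text
clock: 16.85
tool_pos: [0.4499, -0.1623, -0.0075]
tool_rot: [[1.0, -0.001, -0.005], [-0.001, -1.0, 0.0], [-0.005, -0.0, -1.0]]
wrist_force: [-6.7, 0.3, 5.7]
grip_width: 0.0855
finger_force: 3.4
```

>>> {"op": "step_arm", "data": {
  "deltas": [
    [0.001,0,0,0,1],
    [0.001,0,0,0,1],
    [0,0,0,0,1]
  ]
}}

```text
clock: 17.23
tool_pos: [0.4511, -0.1624, -0.0076]
tool_rot: [[1.0, -0.001, -0.006], [-0.001, -1.0, 0.001], [-0.006, -0.001, -1.0]]
wrist_force: [-8.1, 1.1, 6.0]
grip_width: 0.0854
finger_force: 4.2
```

>>> {"op": "step_arm", "data": {
  "deltas": [
    [0.001,0,0,0,1],
    [0.001,0,0,0,1],
    [0,0,0,0,1]
  ]
}}

```text
clock: 17.6
tool_pos: [0.4533, -0.1624, -0.0076]
tool_rot: [[1.0, -0.001, -0.006], [-0.001, -1.0, 0.0], [-0.006, -0.0, -1.0]]
wrist_force: [-8.3, 0.4, 4.9]
grip_width: 0.0854
finger_force: 4.0
```

>>> {"op": "step_arm", "data": {
  "deltas": [
    [0.001,0,0,0,1],
    [0.001,0,0,0,1],
    [0,0,0,0,1]
  ]
}}

```text
clock: 17.98
tool_pos: [0.4553, -0.1624, -0.0076]
tool_rot: [[1.0, -0.001, -0.006], [-0.001, -1.0, 0.0], [-0.006, -0.0, -1.0]]
wrist_force: [-7.8, -0.3, 4.6]
grip_width: 0.0853
finger_force: 3.9
```

>>> {"op": "step_arm", "data": {
  "deltas": [
    [0.001,0,0,0,1],
    [0.001,0,0,0,1],
    [0,0,0,0,1]
  ]
}}

```text
clock: 18.35
tool_pos: [0.4567, -0.1624, -0.0077]
tool_rot: [[1.0, -0.001, -0.007], [-0.001, -1.0, 0.001], [-0.007, -0.001, -1.0]]
wrist_force: [-9.6, -0.1, 7.6]
grip_width: 0.0852
finger_force: 4.6
```

>>> {"op": "step_arm", "data": {
  "deltas": [
    [0.001,0,0,0,1],
    [0.001,0,0,0,1],
    [0,0,0,0,1]
  ]
}}

```text
clock: 18.73
tool_pos: [0.4565, -0.1624, -0.008]
tool_rot: [[1.0, -0.001, -0.012], [-0.001, -1.0, 0.001], [-0.012, -0.001, -1.0]]
wrist_force: [-14.3, 1.5, 10.4]
grip_width: 0.0856
finger_force: 7.0
```

>>> {"op": "step_arm", "data": {
  "deltas": [
    [0.001,0,0,0,1],
    [0.001,0,0,0,1],
    [0,0,0,0,1]
  ]
}}

```text
clock: 19.1
tool_pos: [0.4564, -0.1624, -0.0083]
tool_rot: [[1.0, -0.001, -0.016], [-0.001, -1.0, 0.001], [-0.016, -0.001, -1.0]]
wrist_force: [-18.2, 1.5, 14.8]
grip_width: 0.0855
finger_force: 9.5
```

Stalled at the predicted position with the force rising, so it is snug. Withdraw, and clear the view for a check.

>>> {"op": "step_arm", "data": {
  "deltas": [
    [-0.008,0,0,0,1],
    [-0.012,0,0,0,1],
    [0,0,-0.05,0,1],
    [0,0,-0.06,0,1],
    [0,0.06,0,0,1]
  ]
}}

```text
clock: 19.73
tool_pos: [0.45, -0.2203, 0.1092]
tool_rot: [[1.0, 0.009, 0.012], [0.009, -1.0, -0.004], [0.012, 0.005, -1.0]]
wrist_force: [1.6, -0.6, -0.6]
grip_width: 0.0854
finger_force: 0.0
```

>>> {"op": "step_arm", "data": {
  "deltas": [
    [0,0.06,0,0,1],
    [0,0.06,0,0,1],
    [0,0.06,0,0,1],
    [0,0.03,0,0,1],
    [0,0,0,0,1]
  ]
}}

```text
clock: 20.35
tool_pos: [0.443, -0.4354, 0.1027]
tool_rot: [[1.0, -0.005, 0.0], [-0.005, -1.0, -0.001], [0.0, 0.001, -1.0]]
wrist_force: [-0.2, 0.6, -0.7]
grip_width: 0.0855
finger_force: 0.0
```

```bash
python3 - <<'E'
from h import *
np.set_printoptions(precision=4,suppress=True,linewidth=150)
im0=cv2.imread('pics/top0.png')
p,pts,k,im,ray,e,P=heel(range(262,346,4),rows=(195,240),zt=.04)
print('slope',np.degrees(np.arctan(p[0])),'heel-edge at ends',np.polyval(p,[-.027,-.287])-.3078,k.sum(),len(k))
L,R=sides(im,ray,e,range(224,252,6),235,365,z=.014);print(L[:,1],R[:,1],(L+R)[:,1].mean()/2)
a=cv2.cvtColor(im,cv2.COLOR_RGB2BGR);im2,d2=grab('side');b=cv2.cvtColor(im2,cv2.COLOR_RGB2BGR)
cv2.imwrite('pics/end.png',np.vstack([np.hstack([a[100:,100:],b[100:,100:]])]))
E
python3 s.py
```

```text
slope -0.8930560060403755 heel-edge at ends [0.1715 0.1756] 20 21
[-0.0161 -0.0134 -0.0164 -0.0165 -0.0138] [-0.3019 -0.3134 -0.3337 -0.3334 -0.3332] -0.1691785585863994
pitch deg 0.023957966095367367 z mid 0.014704490513662379 x 0.3003942187786815 0.4486729291086896 842
```

View pics/end.png

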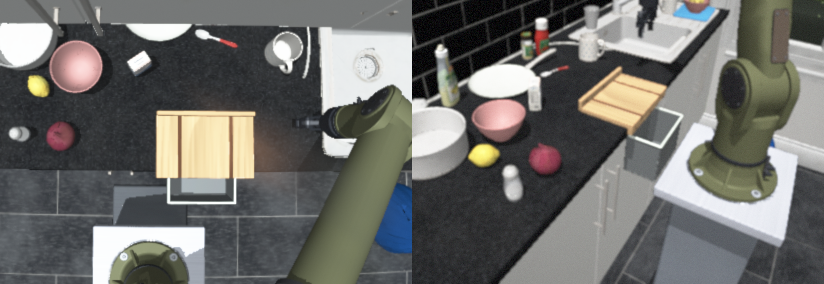

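The board lies flat over the bin and the bystanders are undisturbed. The rear-edge fit suggests about 0.9° of yaw (left end less snug), so I'll cross-check it on other lines.

```bash
python3 - <<'E'
from h import *
np.set_printoptions(precision=4,suppress=True,linewidth=160)
S=[grab('top')[0].astype(float) for _ in range(4)];im=np.mean(S,0)
_,d=grab('top');P,ray,e=cloud('top',d)
r=im[...,0];b=im[...,0]-im[...,2]
def line(rows,z,ch,thr,rise,cols=range(264,350,3)):
    o=[]
    for c in cols:
        s=ch[rows[0]:rows[1],c]
        for i in range(1,len(s)):
            if (s[i-1]<thr<=s[i]) if rise else (s[i-1]>=thr>s[i]):
                o.append(onplane(ray,e,c,rows[0]+i-1+(thr-s[i-1])/(s[i]-s[i-1]),z));break
    o=np.array(o);k=np.ones(len(o),bool)
    for _ in range(4):
        p=np.polyfit(o[k,1],o[k,0],1);q=abs(o[:,0]-np.polyval(p,o[:,1]));k=q<max(.001,2*q[k].std())
    return np.degrees(np.arctan(p[0])),np.polyval(p,[-.027,-.157,-.287]),k.sum(),len(k)
print(r[203:222,300].astype(int)); print(b[268:288,300].astype(int),b[268:288,262].astype(int))
print('rear top',line((200,222),.04,r,140,True))
print('rear b',line((200,222),.04,b,30,True))
print('front b',line((260,290),.014,b,35,False))
# worktop edge by brightness is unclear; use depth step left and right of the board
o=[]
for c in list(range(130,250,3))+list(range(362,372)):
    z=P[:,c,2];v=[v for v in range(255,285) if abs(z[v])<.02]
    if v:o.append(P[max(v),c])
o=np.array(o);p=np.polyfit(o[:,1],o[:,0],1);print('edge',np.degrees(np.arctan(p[0])),np.polyval(p,[-.027,-.287]),len(o))
E
```

```text
[ 55  52  51  56  56  55  62 119 233 250 250 247 222 229 243 243 243 243 243]
[ 67  67  67  67  67  67  67  67  67  59  15  -9 -12 -12 -12 -12 -12 -12 -12 -12] [ 68  68  68  68  69  69  68  68  68  73  18  -7  -7  -7  -7  -6  -5  -5  -9 -12]
rear top (np.float64(0.02575029916603725), array([0.4814, 0.4813, 0.4813]), np.int64(29), 29)
rear b (np.float64(0.029221011818132556), array([0.4824, 0.4823, 0.4822]), np.int64(29), 29)
front b (np.float64(0.40044949375939937), array([0.2918, 0.2909, 0.29  ]), np.int64(26), 29)
edge 0.11494193738685785 [0.3089 0.3084] 50
```

The better fit puts the yaw at about 0.03° and the heel 173 mm behind the edge at both ends. The depth of 190 mm checks out and the board is centred, so I'm handing in.

```bash
python3 -c "
from workcell import finish_job;print(finish_job())"
```

```text
the job is handed in; nothing more can be done
None
```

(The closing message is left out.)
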